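# Load the sloped driver test nests and set the level

### The arm

A 6-joint arm with a two-finger parallel gripper is mounted at the origin on the work surface. World frame = base frame: x ahead of the robot, y to its left, z up, the work surface at z = 0. Lengths are in mm, angles in rad, forces in N, time in s.
With the tool pointing down it reaches from about 350 to 975 mm from the base axis. Payload 7.1 kg.
Tool frame: the origin (TCP) lies midway between the tips of the shut fingers; the grasp point (between the pads) lies tcp_to_grasp behind it (tcp_to_grasp is the distance from the TCP to the grasp point, in mm); z points along the fingers, y is the line along which they close (so a half turn about z gives the same grasp; the last joint's range is limited). The gripper opens to 88 mm and grips with 3 to 60 N. Pads are 20 mm wide; open, the fingers measure 115 mm over their backs; the gripper's body (75 mm by 178 mm) begins 61 mm behind the grasp point.
Start: joints at [-1.216, 0.423, 1.63, -0, 1.089, -0.019], TCP at [228.238, -581.818, 222.675] pointing down, gripper open.
Joint ranges: [-3, 3], [-0.9, 2.11], [0.09, 2.58], [-1.31, 4.45], [0.11, 2.69], [-2.54, 2.54]. Speed limits (rad/s): [2.39, 2.39, 3.01, 3.14, 3.14, 3.14].

### API

Orientations are given as a rotation vector (axis times angle).
In Python, from bench import * gives the robot as it stands. Calls block until the motion is done:
- move_pose(position, orientation): joint-space move of the TCP to a pose.
- line_to(position, frame=None, rate=150, guard=None): straight line of the TCP; frame=None keeps the orientation; rate is the mean speed in mm/s. With guard (N) it stops when the force on the tool has changed by that much, and returns True; else False.
- set_joints(angles): joint-space move.
- gripper_open() and grasp(): open the fingers fully, or close them until they stop; the grip force is fixed at half the most.
- wait(seconds).
- solve_ik(position, orientation): joint angles nearest the present ones, or None.
- read_camera(name): name is "scene" or "top" or "wrist"; returns (picture, depth): 400x640x3 uint8, red, green, blue; 400x640 float32, mm along the optical axis (not along the pixel's ray), 0 where there is no reading.
- camera_info(name): a dict with "K" (3x3 intrinsics, pixels), "origin" and "orientation" of the camera in the world. Camera axes: x right, y up, looking along -z (the intrinsics and any distortion apply to the point x, -y, -z); pixel columns grow to the right and rows downward; lengths in mm; the calibration is good to about 2 mm. A picture is of the moment at which its call begins: read the wrist's pose just before it. camera_info takes no time and is no camera call; for the wrist camera it gives the pose at the moment of the call.
A pose or a line that the arm cannot do raises Unreachable and nothing moves.
- finish_job(): hands the job in; it is judged then, once.
Readings, each from a call of its own:
- read_t(): time.
- read_joints(): joint angles.
- read_qd(): joint speeds.
- read_joint_efforts(): joint torques, N m.
- read_tcp_pos(): TCP position.
- read_tcp_rot(): TCP orientation.
- read_force(): force on the tool from outside, world axes, zero at the start.
- read_torque(): the same for the moment, N m.
- read_grip_width(): finger opening in mm.
- read_finger_force(): force on a finger pad.
Only numpy, scipy, OpenCV 4.12 (cv2) and the standard library are available. Lean on these libraries where they do the work, as an engineer would, in place of code of your own. Each camera call takes 0.05 s, during which the arm holds its last target. There are 200 camera calls.

### The job

Set up the loudspeaker test: lay the loose square-flanged driver and the loose round-flanged driver, flange down as they are, fully home in the empty sloped nests that match their shapes, and let go of them. Then turn the level knob so that its white pointer stands at the long white index line on the control box. Leave the other things on the bench where they are.

Things in the scene. Friction and masses are not known exactly. Their poses are not given: they have to be found in the camera images.
- driver_square: loose black loudspeaker driver lying face down on the bench (0.18 to 0.35 kg): flange 66 x 66 mm, 10 mm thick, its lower edge bevelled 3 mm, with a square motor block 40 x 40 mm, 34 mm tall, centred on its back (44 mm in all). Origin: centre of the flange's underside; x and y along the square's sides, z up through the motor.
- driver_round: loose black loudspeaker driver lying face down on the bench (0.18 to 0.35 kg): round flange 74 mm in diameter, 10 mm thick, its lower edge bevelled 3 mm, with a round motor 42 mm in diameter, 34 mm tall, centred on its back (44 mm in all). Origin: centre of the flange's underside; z up through the motor.
- nest_square: aluminium plate 110 x 110 x 18 mm, fixed on a grey stand, its face sloping 30 degrees towards the robot's side; square pocket 70 x 70 mm, sides along x and y. Origin: centre of the pocket's floor, 42 mm above the bench; pocket 8 mm deep. z: the plate's normal (up and towards the robot), x up the slope, y sideways.
- nest_round: aluminium plate 110 x 110 x 18 mm, fixed on a grey stand, its face sloping 30 degrees towards the robot's side; round pocket 78 mm in diameter. Origin: centre of the pocket's floor, 42 mm above the bench; pocket 8 mm deep. z: the plate's normal (up and towards the robot), x up the slope, y sideways.
- nest_oblong: aluminium plate 110 x 110 x 18 mm, fixed on a grey stand, its face sloping 30 degrees towards the robot's side; oblong pocket already filled by a fixed reference driver, 44 mm tall; nothing to do here. Origin: centre of the pocket's floor, 42 mm above the bench; pocket 8 mm deep. z: the plate's normal (up and towards the robot), x up the slope, y sideways.
- control_box: grey box 130 x 130 mm, 60 mm tall, fixed on the bench; the level knob is at the centre of its top. Origin: centre of its underside; z up; the long white index line (20 x 5 mm) on its top runs from the knob outwards along the box's +x; the other, short dark marks are only a scale.
- level (a joint): angle of the level knob, rad: 0 when the white pointer stands at the index line, growing clockwise seen from above; it starts at -1.35 to -0.6 and its stops are at -1.6 and 1.0. Light friction, stays where left.
- level_grip (a point): on the knob's vertical axis, half way up its grip bar (20 mm above the box's top). The bar is 44 mm long, 12 mm wide, 22 mm tall, its top 30 mm above the box's top, on a disc 50 mm in diameter and 8 mm thick. Turns with the knob: x along the bar towards the pointer end, z up.
- magnet: bystander: loose steel ring 32 mm in diameter, 12 mm tall, hole 14 mm, near the drivers. Origin: centre of its underside.
- glue: bystander: loose jar 36 mm in diameter, 70 mm tall. Origin: centre of its underside.
- driver_tool: bystander: loose screwdriver 160 mm long lying on the bench.
- tape: bystander: loose grey reel 70 mm in diameter, 30 mm tall. Origin: centre of its underside.
There are look-alikes about, which are no part of the job. What is shaped like the part that bears nest_square but green or orange is not meant.

How it is judged (in metres and radians):
On the way, in this order (a step that is already met when the one before it is completed fails the run):
1. both loose drivers lie home in their matching nests, let go (x of driver_square in the frame of nest_square between -0.005 and 0.005 m and y of driver_square in the frame of nest_square between -0.005 and 0.005 m and z of driver_square in the frame of nest_square between -0.003 and 0.003 m and angle between the z axis of driver_square and the z axis of nest_square, either way round below 0.06 rad and angle between each of driver_square, driver_round's own z axis and vertical below 0.8 rad and contact force between the fingers and driver_square below 0.1 N and linear speed of each of driver_square, driver_round below 0.02 m/s and x of driver_round in the frame of nest_round between -0.005 and 0.005 m and y of driver_round in the frame of nest_round between -0.005 and 0.005 m and z of driver_round in the frame of nest_round between -0.003 and 0.003 m and angle between the z axis of driver_round and the z axis of nest_round, either way round below 0.06 rad and contact force between the fingers and driver_round below 0.1 N), for 0.2 s.
2. the level knob's pointer stands at the index line (value of joint level between -0.1 and 0.1 rad), for 0.2 s.
At the end, for the whole second after the job is handed in: Square driver in the square nest, round driver in the round nest: flange down, within 3 mm of the pocket floor, 5 mm of its centre along each axis and 0.06 rad of flat in it, released and still; the level knob at rest within 0.1 rad of the index line (all of step 1 and all of step 2 and velocity of joint level between -0.05 and 0.05 rad/s); the robot touches nothing.
It fails at once if the ring magnet is moved more than 30 mm (distance of magnet from where it was at the start of the episode above 0.03 m).
It fails at once if the glue jar is moved more than 30 mm (distance of glue from where it was at the start of the episode above 0.03 m).
It fails at once if the screwdriver is moved more than 30 mm (distance of driver_tool from where it was at the start of the episode above 0.03 m).
It fails at once if the tape reel is moved more than 30 mm (distance of tape from where it was at the start of the episode above 0.03 m).
It also fails if it takes over 70 s, if anything falls off the work surface, if the arm or the gripper's body presses on something with over 40 N, if the wrist force passes 120 N, or if a joint passes its speed limit or range.

## Working session

There is one attempt and no reset: what is moved stays moved. The work goes in short steps, each a Python script; the robot and the scene stay as the last script left them, time stands still between calls to the robot, and variables do not carry over. Pictures are saved under pics/ and viewed, at most 10 in all, crops included, and the job is handed in when it is done.

```bash
mkdir -p pics; ls; python3 - <<'E'
from bench import *
import cv2,numpy as np
for n in("scene","top"):
    p,d=read_camera(n);i=camera_info(n);cv2.imwrite(f"pics/{n}0.png",p[:,:,::-1]);np.savez(f"{n}0.npz",p=p,d=d,**i)
    print(n,i,(d==0).mean())
print(tcp_to_grasp if 'tcp_to_grasp' in globals() else None, read_t())
E
```

```text
pics
scene {'K': array([[446.90893606,   0.        , 329.35944752],
       [  0.        , 446.90893606, 191.43437949],
       [  0.        ,   0.        ,   1.        ]]), 'origin': array([1090.27654698, -647.63712253, 1044.49131752]), 'orientation': array([0.66815618, 0.26613405, 0.68154559])} 0.0040625
top {'K': array([[399.09901837,   0.        , 322.67269324],
       [  0.        , 399.09901837, 196.9592031 ],
       [  0.        ,   0.        ,   1.        ]]), 'origin': array([ 354.92670488,  -29.76982295, 1060.84453428]), 'orientation': array([ 0.13185497, -0.15103047, -1.55124262])} 0.00388671875
18.700000000000003 0.1
```

View pics/top0.png

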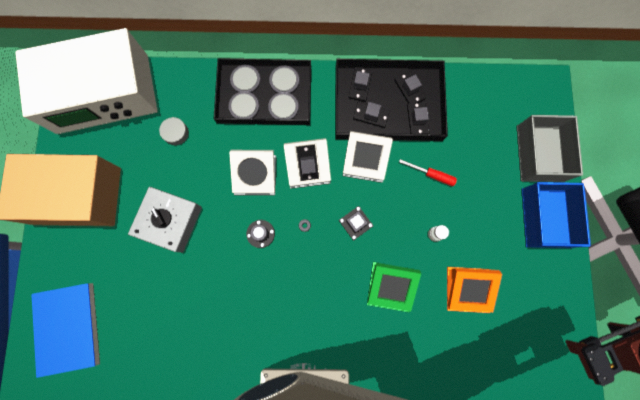

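View pics/scene0.png

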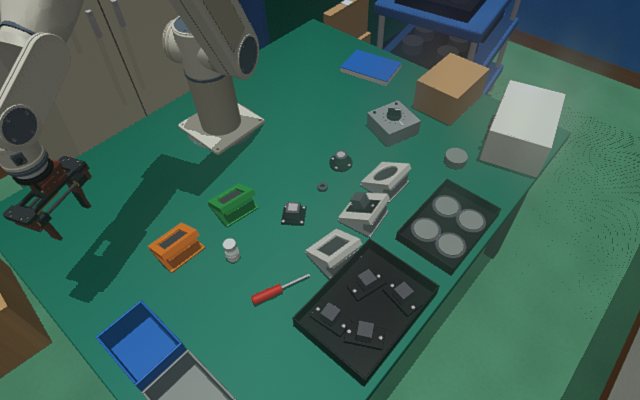

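The top view shows the round driver at (260,233), the square driver at (356,222) and the magnet at (305,225). The white nests are at (252,171) round, (307,162) oblong and (368,157) square. The control box is at (164,218) with its pointer to the upper left. The green and orange square-pocket parts are look-alikes. The scene view agrees.

```bash
cat > h.py <<'E'
import numpy as np, cv2
from scipy.spatial.transform import Rotation as R
def ray(i,uv):
    uv=np.atleast_2d(uv).astype(float);K=i["K"]
    d=np.c_[(uv[:,0]-K[0,2])/K[0,0],-(uv[:,1]-K[1,2])/K[1,1],-np.ones(len(uv))]
    return R.from_rotvec(i["orientation"]).apply(d)
def plane(i,uv,z):
    d=ray(i,uv);o=np.asarray(i["origin"]);return o+d*((z-o[2])/d[:,2])[:,None]
def cloud(i,dep):
    v,u=np.indices(dep.shape);d=ray(i,np.c_[u.ravel(),v.ravel()])*dep.ravel()[:,None]
    return (np.asarray(i["origin"])+d).reshape(*dep.shape,3)
def down(yaw):  # tool z down, tool y at angle yaw+90deg from world x
    return (R.from_euler('z',yaw)*R.from_euler('x',np.pi)).as_rotvec()
E
python3 - <<'E'
from bench import *
from h import *
f=np.load("top0.npz");C=cloud(f,f["d"])
for n,u,v in [("rd",260,233),("sq",356,222),("mag",310,225),("nr",252,171),("no",307,162),("ns",368,157),("box",185,235),("knob",162,218),("glue",439,233),("bench",330,250)]:
    print(n,C[v,u].round(0))
print(read_tcp_pos(),read_tcp_rot());i=camera_info("wrist");print(i)
print("cam in tool",R.from_rotvec(read_tcp_rot()).inv().apply(i["origin"]-read_tcp_pos()),(R.from_rotvec(read_tcp_rot()).inv()*R.from_rotvec(i["orientation"])).as_matrix().round(3))
E
```

```text
rd [445. 117.  45.]
sq [ 476. -127.   49.]
mag [472.  -9.   4.]
nr [606. 145.  45.]
no [623.   0.  84.]
ns [ 652. -160.   36.]
box [437. 308.  39.]
knob [475. 355.  79.]
glue [ 449. -332.   71.]
bench [407. -63.   1.]
[ 228.05272186 -581.36250831  221.96588444] [-3.08551655e+00 -5.83455609e-01  3.67742916e-04]
{'K': array([[342.59714472,   0.        , 319.41214785],
       [  0.        , 342.59714472, 198.47674372],
       [  0.        ,   0.        ,   1.        ]]), 'origin': array([ 301.801187  , -551.81050944,  384.47389548]), 'orientation': array([-0.25516683,  0.17523033, -1.1878332 ])}
cam in tool [  79.45170159   -0.81355309 -162.50469422] [[ 0.     0.958  0.287]
 [ 1.    -0.    -0.   ]
 [-0.     0.287 -0.958]]
```

```bash
python3 - <<'E'
from bench import *
from h import *
for k,p in [("a",[580,-140,200]),("b",[570,130,200]),("c",[500,345,200])]:
    move_pose(p,down(0)); wait(.3)
    i=camera_info("wrist");im,d=read_camera("wrist")
    np.savez(f"w{k}.npz",p=im,d=d,**i);cv2.imwrite(f"pics/w{k}.png",im[:,:,::-1])
print(read_t(),read_joints(),i["origin"])
E
python3 -c "
import cv2,numpy as np
a=[cv2.imread(f'pics/w{k}.png') for k in 'abc']
a=[x[:, 110:530] for x in a]
cv2.imwrite('pics/ab.png',np.hstack(a[:2])[:, :800])"
```

```text
5.1333 [ 5.82856392e-01  4.23604520e-01  1.68790070e+00 -5.28571521e-05
  1.03003295e+00  2.15505323e+00] [579.73391574 344.64883244 362.5336077 ]
```

View pics/ab.png

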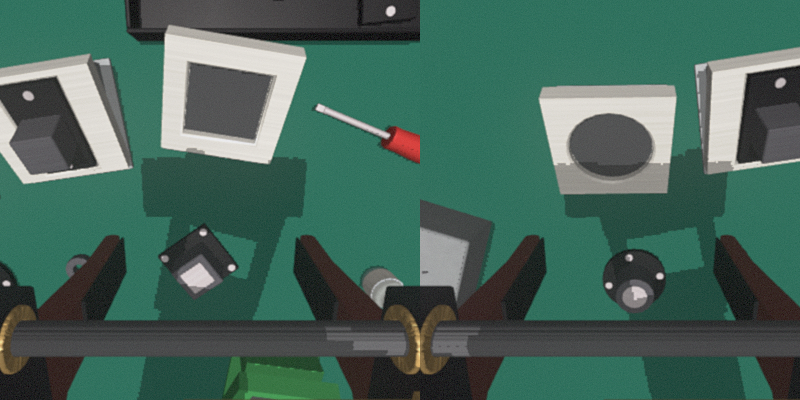

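View pics/wc.png

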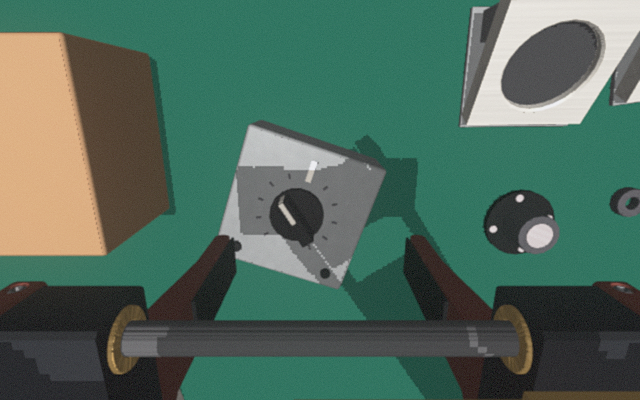

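Wrist view `ab`: the square pocket is centred at crop (228,103), the square driver at (198,262), the round pocket at (611,145) and the round driver at (634,280). Wrist view `wc`: the knob is centred at (297,213), with its pointer towards (280,198) and the index line at (311,171). I'll measure them from the depth clouds.

```bash
cat > meas.py <<'E'
from h import *
def rect(P):
    (c,s,a)=cv2.minAreaRect(P.astype(np.float32));return np.round(c,1),np.round(s,1),round(a,1)
def nest(k,u0,u1,v0,v1):
    f=np.load(k);C=cloud(f,f["d"])[v0:v1,u0:u1].reshape(-1,3);im=f["p"][v0:v1,u0:u1].reshape(-1,3).astype(int)
    sat=im.max(1)-im.min(1);m=(sat<35)&(im.min(1)>90)&(C[:,2]>15)&(C[:,2]<110);P=C[m]
    rng=np.random.default_rng(0);best=0
    for _ in range(400):
        q=P[rng.choice(len(P),3,False)];n=np.cross(q[1]-q[0],q[2]-q[0]);n/=np.linalg.norm(n)+1e-9
        if n[2]<0:n=-n
        if abs(np.degrees(np.arccos(n[2]))-30)>8:continue
        ok=abs((P-q[0])@n)<1.5
        if ok.sum()>best:best=ok.sum();B=ok
    Q=P[B];c=Q.mean(0);n=np.linalg.svd(Q-c,full_matrices=False)[2][2];n*=np.sign(n[2])
    x=np.array([0,0,1])-n[2]*n;x/=np.linalg.norm(x);y=np.cross(n,x)
    A=np.c_[x,y,n];L=(C-c)@A
    face=L[(abs(L[:,2])<1.5)&(np.hypot(L[:,0],L[:,1])<90)&(C[:,2]>20)&(sat<35)]
    fl=L[(abs(L[:,2]+8)<1.5)&(np.hypot(L[:,0],L[:,1])<50)&(im.max(1)<95)&(sat<25)]
    dist=np.median(((C-c)@n)[(np.hypot(L[:,0],L[:,1])<20)])
    rf,rp=rect(face[:,:2]),rect(fl[:,:2])
    print(k,"tilt",np.degrees(np.arccos(n[2])).round(2),"yaw(upslope)",np.degrees(np.arctan2(x[1],x[0])).round(2),"rms",((Q-c)@n).std().round(2),"floor",dist.round(2))
    for r in(rf,rp): print("  ",r,"floor-centre world",(c+A@np.r_[r[0],-8]).round(1))
def drv(k,u0,u1,v0,v1):
    f=np.load(k);C=cloud(f,f["d"])[v0:v1,u0:u1].reshape(-1,3);im=f["p"][v0:v1,u0:u1].reshape(-1,3).astype(int)
    sat=im.max(1)-im.min(1)
    for lo,hi in((40,48),(7,13)):
        Q=C[(C[:,2]>lo)&(C[:,2]<hi)&(sat<40)]
        print(k,lo,len(Q),np.median(Q[:,2]).round(1),rect(Q[:,:2]),cv2.minEnclosingCircle(Q[:,:2].astype(np.float32)))
E
python3 - <<'E'
from meas import *
nest("wa.npz",265,425,20,168);nest("wb.npz",222,372,78,200)
drv("wa.npz",260,360,215,305);drv("wb.npz",282,366,245,318)
f=np.load("wc.npz");C=cloud(f,f["d"])
B=C[110:300,200:395].reshape(-1,3);Q=B[abs(B[:,2]-60)<2];print("box",rect(Q[:,:2]),np.median(Q[:,2]))
Q=B[abs(B[:,2]-90)<3];print("bar",len(Q),rect(Q[:,:2]))
im=f["p"].astype(int);w=(im.min(2)>150)
for a,(u0,u1,v0,v1),z in(("ptr",(265,305,190,235),90),("idx",(300,325,152,190),60)):
    v,u=np.nonzero(w[v0:v1,u0:u1]); t=255
    sub=im[v0:v1,u0:u1].min(2);v,u=np.nonzero(sub>np.percentile(sub,96 if a=="ptr" else 88)) if len(v)<20 else (v,u)
    W=plane(f,np.c_[u+u0,v+v0],z);print(a,len(u),rect(W[:,:2]),W.mean(0).round(1))
E
```

```text
wa.npz tilt 30.1 yaw(upslope) -8.81 rms 0.62 floor -7.56
   (array([-9.7, -0.5]), array([110.3, 111.5]), 89.8) floor-centre world [ 653.1 -153.5   42.4]
   (array([-10.4,  -0.1]), array([68.5, 66.6]), 89.5) floor-centre world [ 652.6 -153.    42.1]
wb.npz tilt 30.06 yaw(upslope) 0.64 rms 0.58 floor -7.58
   (array([-9.6,  0.1]), array([110.3, 111.8]), 90.0) floor-centre world [604.8 147.2  42.4]
   (array([-11.2,  -0.1]), array([73.7, 74.6]), 19.8) floor-centre world [603.4 147.   41.6]
wa.npz 40 1346 44.4 (array([ 478.1, -126.7]), array([40. , 40.1]), 36.4) ((478.0810241699219, -127.05703735351562), 26.937284469604492)
wa.npz 7 1351 10.3 (array([ 477.7, -126.7]), array([66.7, 66.6]), 36.4) ((478.75262451171875, -126.63343811035156), 46.02216720581055)
wb.npz 40 1089 44.3 (array([445.9, 124.7]), array([41. , 40.8]), 34.3) ((445.8305358886719, 124.77999877929688), 20.929479598999023)
wb.npz 7 1488 10.2 (array([449.2, 125. ]), array([66.6, 72.3]), 1.9) ((445.5792236328125, 124.91043853759766), 37.221797943115234)
box (array([475.3, 366.1]), array([129.5, 129.9]), 71.1) 60.287275709094104
bar 705 (array([475.5, 366.1]), array([44.2, 12.3]), 31.8)
ptr 93 (array([484.4, 372.3]), array([20.1,  3.4]), 31.9) [484.5 372.3  90. ]
idx 515 (array([518.3, 351.4]), array([21.6, 27.4]), 89.9) [522.5 351.9  60. ]
```

All the sizes match the given ones, so the poses hold up. The pointer is at 31.8° and the index line at −18.9°, which means turning it 50.7° clockwise. I'll start with the square driver.

```bash
cat > act.py <<'E'
from bench import *
from meas import *
H=14.
def nestA(yaw,tilt=30.):
    t,a=np.radians([tilt,yaw]);x=np.array([np.cos(t)*np.cos(a),np.cos(t)*np.sin(a),np.sin(t)])
    n=np.array([-np.sin(t)*np.cos(a),-np.sin(t)*np.sin(a),np.cos(t)]);return np.c_[x,np.cross(n,x),n]
def pick(xy,yaw):
    o=down(np.radians(yaw));move_pose([*xy,130],o)
    print("guard",line_to([*xy,H],rate=120,guard=15),read_tcp_pos().round(1))
    grasp();print("width",read_grip_width(),"finger",read_finger_force())
    line_to([*xy,150],rate=150)
def approach(c,yaw,up=60):
    A=nestA(yaw);o=R.from_matrix(A*[1,-1,-1]).as_rotvec();move_pose(np.array(c)+A[:,2]*(H+up),o)
    return A
E
python3 - <<'E'
from act import *
f=np.load("top0.npz");C=cloud(f,f["d"]);print("carton z",C[190,60],C[160,60])
pick([478,-126.7],36.4)
A=approach([653,-153.4,42.],-8.8);print(read_tcp_pos(),read_force(),read_grip_width(),read_t())
i=camera_info("wrist");im,d=read_camera("wrist");np.savez("wd.npz",p=im,d=d,**i);cv2.imwrite("pics/wd.png",im[:,:,::-1])
E
```

```text
carton z [533.15930204 584.96107396 121.46516344] [607.29746113 595.86269204 119.57672362]
guard False [ 478.5 -126.8   14.5]
width 40.289074181227015 finger 29.999746084213257
[ 615.64139355 -147.12217935  104.99583146] [ 0.77481944 -0.62754041 -1.68793034] 39.86956734045337 10.5667
```

View pics/wd.png

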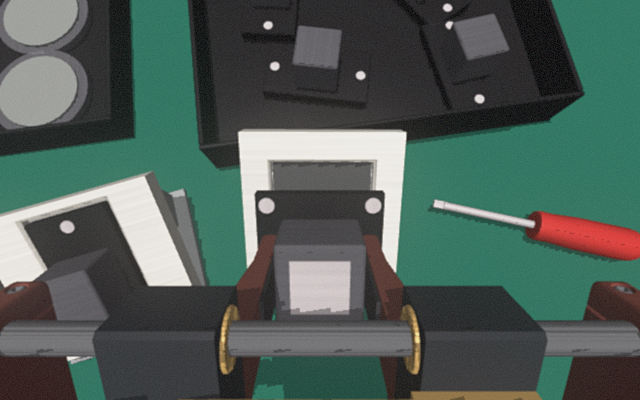

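The driver is held square and lined up over the square pocket; the flange top spans u 255 to 384 and the pocket is centred near u≈324. I'll measure both in this one view before inserting.

```bash
python3 - <<'E'
from act import *
f=np.load("wd.npz");Cw=cloud(f,f["d"]);A=nestA(-8.8);c=np.array([653,-153.4,42.])
im=f["p"].astype(int);sat=im.max(2)-im.min(2)
L=(Cw-c)@A
S=L[120:320,230:412];s=sat[120:320,230:412];b=im[120:320,230:412].min(2)
face=S[(abs(S[...,2]-8)<2)&(b>110)&(s<40)];print("face z",np.median(face[:,2]))
for x0 in(25,35,45):
    q=face[abs(face[:,0]-x0)<5];print("face y range",x0,np.percentile(q[:,1],[0,.5,99.5,100]).round(1))
print("face top x",face[:,0].max().round(1))
fl=S[(abs(S[...,2]-70)<4)&(s<60)];print("flange",len(fl),np.median(fl[:,2]),np.percentile(fl[:,1],[0,1,99,100]).round(1),"x max",fl[:,0].max().round(1))
mt=S[(abs(S[...,2]-104)<3)&(s<60)];print("motor",len(mt),rect(mt[:,:2]))
pf=S[(abs(S[...,2])<2)&(b<95)&(s<25)];print("pocket floor",np.percentile(pf[:,1],[0,1,99,100]).round(1),"xmax",pf[:,0].max().round(1))
print("tcp local",((read_tcp_pos()-c)@A).round(2))
E
```

```text
face z 8.479980102212823
face y range 25 [-55.1 -54.8  54.6  55.1]
face y range 35 [-55.2 -54.8  54.6  55.2]
face y range 45 [-55.2 -54.5  54.4  55.2]
face top x 55.4
flange 4496 69.92597556187735 [-31.9 -31.3  33.9  34.6] x max 31.2
motor 7350 (array([-0.3,  1.3]), array([37.8, 59. ]), 0.0)
pocket floor [-35.2 -33.   33.2  37.3] xmax 33.9
tcp local [-0.54  0.42 73.88]
```

```bash
cat >> act.py <<'E'
def insert(c,yaw,dx,dy):
    A=nestA(yaw);c=np.array(c)+A@[dx,dy,0]
    line_to(c+A[:,2]*(H+15),rate=80);wait(.2)
    g=line_to(c+A[:,2]*(H+.5),rate=25,guard=12);wait(.2)
    L=(read_tcp_pos()-c)@A;print("guard",g,"local",L.round(2),"F",A.T@read_force());return A,c,L
def release(A,c):
    gripper_open();wait(.3);line_to(c+A[:,2]*(H+110),rate=150);wait(.2)
E
python3 - <<'E'
from act import *
A,c,L=insert([653,-153.4,42.],-8.8,1.5,-1.1)
if L[2]<H+2.5:
    release(A,c);print("t",read_t())
    i=camera_info("wrist");im,d=read_camera("wrist");np.savez("we.npz",p=im,d=d,**i);cv2.imwrite("pics/we.png",im[:,:,::-1])
    Lc=(cloud(i,d)-[653,-153.4,42.])@A;Lc=Lc.reshape(-1,3);m=np.hypot(Lc[:,0],Lc[:,1])<60;Lc=Lc[m]
    for z in(44,10):
        q=Lc[abs(Lc[:,2]-z)<2.5]
        if z==10:q=q[(abs(q[:,0])<40)&(abs(q[:,1])<40)&(q[:,2]>9.2)]
        print(z,len(q),np.median(q[:,2]),rect(q[:,:2]))
E
```

```text
Traceback (most recent call last):
  File "act.py", line 17, in insert
    line_to(c+A[:,2]*(H+15),rate=80);wait(.2)
    ~~~~~~~^^^^^^^^^^^^^^^^^^^^^^^^^
bench.Unreachable: the arm cannot follow that straight line within its joint ranges
```

```bash
python3 - <<'E'
from act import *
print(read_joints().round(3))
c=np.array([653,-153.4,42.])
A=nestA(-8.8)
for k in (0,90,180,270):
  for up in(60,30,15,0):
    Rm=A@R.from_euler('z',k,degrees=True).as_matrix()@np.diag([1,-1,-1])
    q=solve_ik(c+A[:,2]*(H+up),R.from_matrix(Rm).as_rotvec());print(k,up,None if q is None else np.round(q,2))
E
```

```text
[-0.286  0.477  2.039  0.559  0.127  0.898]
0 60 [-0.29  0.48  2.04  0.56  0.12  0.9 ]
0 30 None
0 15 None
0 0 None
90 60 [-0.29  0.48  2.04  0.56  0.12 -0.67]
90 30 None
90 15 None
90 0 None
180 60 [-0.29  0.48  2.04  0.56  0.12 -2.24]
180 30 None
180 15 None
180 0 None
270 60 [-0.29  0.48  2.04  0.56  0.12  2.47]
270 30 None
270 15 None
270 0 None
```

The wrist sits at its joint-5 limit with the tool along the plate normal. I'll regrasp with the tool tilted about the finger axis, so it stands more upright at the nest. First I'll check which tilts are feasible.

```bash
python3 - <<'E'
from act import *
for c,yaw,pk,py in(([653,-153.4,42.],-8.8,[478,-126.7],36.4),([604.8,147.2,42.],.6,[445.8,124.8],0)):
  A=nestA(yaw);c=np.array(c)
  for th in(10,15,20,25,30):
    T=R.from_euler('y',-th,degrees=True).as_matrix()  # applied in tool frame
    if th==10:print("tool -z at nest (local x must lean +):",(-(np.diag([1,-1,-1])@T)[:,2]).round(2))
    out=[]
    for up in(100,0):
        q=solve_ik(c+A[:,2]*(17+up),R.from_matrix(A@np.diag([1,-1,-1])@T).as_rotvec());out.append(None if q is None else np.round(q,2))
    B=R.from_euler('z',py,degrees=True).as_matrix()@np.diag([1,-1,-1])@T
    q=solve_ik([*pk,17],R.from_matrix(B).as_rotvec());print(th,out,"pick",None if q is None else np.round(q,2))
E
```

```text
tool -z at nest (local x must lean +): [ 0.17 -0.    0.98]
10 [array([-0.28,  0.4 ,  1.96,  0.1 ,  0.44,  1.36]), array([-0.27,  0.6 ,  1.88,  0.12,  0.32,  1.35])] pick [-0.2   0.62  1.94 -0.2   0.71  0.89]
15 [array([-0.27,  0.42,  1.9 ,  0.06,  0.57,  1.41]), array([-0.26,  0.61,  1.82,  0.06,  0.45,  1.41])] pick [-0.17  0.65  1.9  -0.26  0.8   0.97]
20 [array([-0.27,  0.44,  1.84,  0.03,  0.69,  1.43]), array([-0.26,  0.63,  1.75,  0.03,  0.58,  1.44])] pick [-0.13  0.68  1.86 -0.31  0.89  1.03]
25 [array([-0.26,  0.47,  1.77,  0.01,  0.81,  1.45]), array([-0.25,  0.65,  1.69,  0.01,  0.71,  1.46])] pick [-0.1   0.71  1.81 -0.35  0.98  1.08]
30 [array([-0.26,  0.5 ,  1.71, -0.  ,  0.93,  1.47]), array([-0.25,  0.68,  1.63, -0.  ,  0.83,  1.47])] pick [-0.08  0.75  1.77 -0.38  1.07  1.12]
tool -z at nest (local x must lean +): [ 0.17 -0.    0.98]
10 [array([ 0.29,  0.34,  2.05, -0.23,  0.42,  2.05]), array([ 0.27,  0.56,  1.98, -0.32,  0.28,  2.12])] pick [0.22 0.61 1.97 0.06 0.73 1.75]
15 [array([ 0.28,  0.36,  1.99, -0.13,  0.54,  1.95]), array([ 0.25,  0.57,  1.92, -0.16,  0.41,  1.95])] pick [0.21 0.64 1.91 0.07 0.84 1.73]
20 [array([ 0.27,  0.38,  1.93, -0.07,  0.66,  1.88]), array([ 0.24,  0.58,  1.86, -0.08,  0.53,  1.87])] pick [0.2  0.68 1.86 0.08 0.95 1.71]
25 [array([ 0.25,  0.41,  1.88, -0.03,  0.77,  1.83]), array([ 0.23,  0.6 ,  1.8 , -0.03,  0.65,  1.82])] pick [0.19 0.72 1.8  0.09 1.05 1.7 ]
30 [array([ 0.24,  0.44,  1.82, -0.  ,  0.88,  1.8 ]), array([ 0.22,  0.63,  1.74, -0.  ,  0.77,  1.78])] pick [0.19 0.76 1.75 0.1  1.15 1.69]
```

```bash
cat > act2.py <<'E'
from act import *
TH=15;HH=16.5;OFF=np.array([-4,0,HH]);T=R.from_euler('y',-TH,degrees=True).as_matrix();D=np.diag([1.,-1,-1])
def frame(c,F,up=0,d=(0,0)):
    return np.array(c)+F@(OFF+[d[0],d[1],up]), R.from_matrix(F@D@T).as_rotvec()
def pick2(xy,yaw):
    F=R.from_euler('z',yaw,degrees=True).as_matrix();c=[*xy,0]
    move_pose(*frame(c,F,90));print("guard",line_to(frame(c,F)[0],rate=100,guard=15))
    grasp();print("width",read_grip_width(),read_finger_force());line_to(frame(c,F,120)[0])
def look(name,c,A,zf):
    wait(.2);i=camera_info("wrist");im,d=read_camera("wrist");np.savez(name+".npz",p=im,d=d,**i);cv2.imwrite(f"pics/{name}.png",im[:,:,::-1])
    L=((cloud(i,d)-c)@A).reshape(-1,3);m=im.reshape(-1,3).astype(int);s=np.ptp(m,axis=1);b=m.min(1)
    near=(np.hypot(L[:,0],L[:,1])<80)
    q=L[near&(abs(L[:,2]-8)<2)&(b>110)&(s<40)]
    if len(q):print("face z",np.median(q[:,2]).round(2),"y",np.percentile(q[:,1],[.3,99.7]).round(1),"xmax",np.percentile(q[:,0],99.8).round(1))
    q=L[near&(abs(L[:,2]-zf-10)<2.5)&(s<60)&(b<75)&(np.hypot(L[:,0],L[:,1])<50)]
    if len(q):print("flange z",np.median(q[:,2]).round(2),len(q),"y",np.percentile(q[:,1],[.3,99.7]).round(1),"x",np.percentile(q[:,0],[.3,99.7]).round(1),"circ",cv2.minEnclosingCircle(q[:,:2].astype(np.float32)))
    return L,m
E
python3 - <<'E'
from act2 import *
o=down(np.radians(36.4));move_pose([478,-126.7,130],o);line_to([478,-126.7,14.3],rate=80,guard=15);gripper_open();wait(.2);line_to([478,-126.7,130])
pick2([478,-126.7],36.4)
c=[653,-153.4,42.];A=nestA(-8.8)
move_pose(*frame(c,A,60));look("wf",c,A,60);print(read_t(),read_grip_width())
E
```

```text
guard False
width 39.83095945381031 30.000144839286804
face z 8.41 y [-55.   54.8] xmax 55.5
flange z 70.53 4239 y [-30.9  33.9] x [-0.2 32.4] circ ((13.387899398803711, 1.585413932800293), 37.21335983276367)
18.9 40.10444657991605
```

View pics/wf.png

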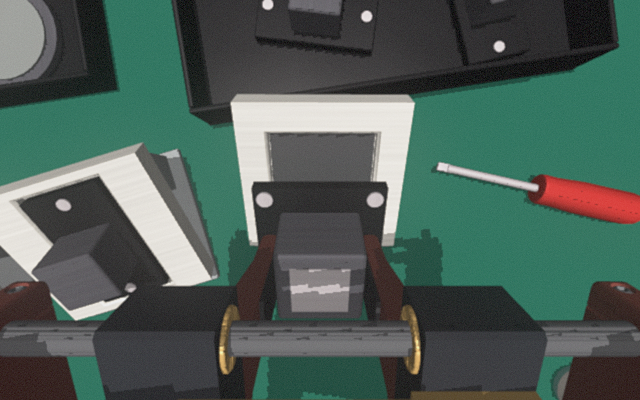

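The driver is held flat over the pocket again, with the flange at u 252 to 387. It sits about +1.4 mm off in y and −0.6 mm in x. Inserting with that correction.

```bash
cat >> act2.py <<'E'
def insert2(c,A,d):
    line_to(frame(c,A,15,d)[0],rate=80);wait(.2)
    p=frame(c,A,0.3,d)[0];g=line_to(p,rate=25,guard=12);wait(.2)
    e=(read_tcp_pos()-p)@A;print("guard",g,"err",e.round(2),"F",(A.T@read_force()).round(1));return e[2]
def release2(c,A,d):
    gripper_open();wait(.3);line_to(frame(c,A,70,d)[0],rate=150)
    L,m=look("rel%d"%(read_t()*10),c,A,0);q=L[(abs(L[:,2]-44)<3)&(np.hypot(L[:,0],L[:,1])<40)];print("motor top",np.median(q[:,2]).round(2),rect(q[:,:2]),cv2.minEnclosingCircle(q[:,:2].astype(np.float32)))
    P=np.linalg.lstsq(np.c_[q[:,:2],np.ones(len(q))],q[:,2],rcond=None)[0];print("slope",P.round(3),"t",read_t())
E
python3 - <<'E'
from act2 import *
c=[653,-153.4,42.];A=nestA(-8.8);d=(.6,-1.2)
if insert2(c,A,d)<2.5: release2(c,A,d)
E
```

```text
guard False err [-0.01  0.01 -0.03] F [-1.2  0.7 -2.5]
face z 8.39 y [-54.9  54.7] xmax 55.4
flange z 10.42 3336 y [-33.2  32.2] x [-31.5  33.1] circ ((0.51556396484375, -0.2996482849121094), 45.74620056152344)
motor top 44.63 (array([ 0.3, -0.4]), array([40.1, 40.8]), 89.6) ((0.153045654296875, -0.027576446533203125), 27.374469757080078)
slope [-1.7000e-02  0.0000e+00  4.4587e+01] t 22.8083
```

The square driver is home: its flange stands 2.0 mm above the face, as it should, and it is centred within 0.5 mm. Now the round one.

```bash
python3 - <<'E'
from act2 import *
move_pose([478,0,200],down(0))
pick2([445.8,124.8],0)
c=[604.8,147.2,42.];A=nestA(.6)
move_pose(*frame(c,A,60));look("wg",c,A,60);print(read_t(),read_grip_width())
E
```

```text
guard False
width 41.58717214054457 30.00012069940567
face z 8.48 y [-55.1  54.7] xmax 55.3
flange z 70.28 4705 y [-35.4  36.4] x [-5.7 36.3] circ ((-0.004136958625167608, 0.780458927154541), 37.11762237548828)
28.0 41.745560772713795
```

View pics/wg.png

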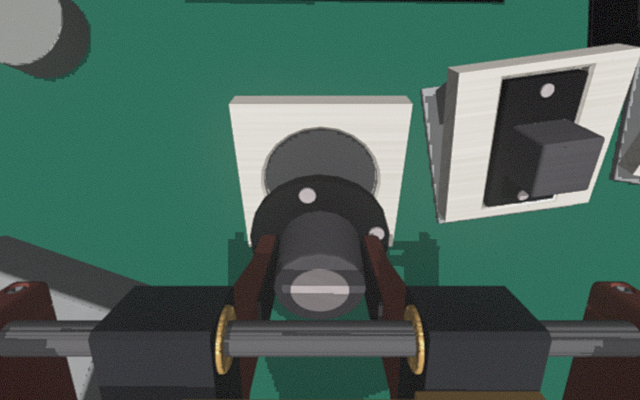

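The round driver is held over the round pocket (pocket centre near (320,175)) and is about 0.8 mm off in y. Inserting.

```bash
python3 - <<'E'
from act2 import *
c=[604.8,147.2,42.];A=nestA(.6);d=(0.2,-.7)
if insert2(c,A,d)<2.5: release2(c,A,d)
E
```

```text
guard True err [-0.28 -0.05 -0.16] F [3.  0.4 5.2]
face z 8.47 y [-55.   54.6] xmax 55.3
flange z 10.48 3609 y [-36.   36.1] x [-24.7  36.4] circ ((0.3487408757209778, -0.14301539957523346), 36.84239959716797)
motor top 44.64 (array([0.1, 0.1]), array([40.8, 40.8]), 79.8) ((-0.04371226951479912, 0.002115124138072133), 21.005699157714844)
slope [-1.7000e-02 -1.0000e-03  4.4598e+01] t 31.7583
```

Both drivers are home. Next is the knob, turned from 211.8° to 161.1° tool yaw.

```bash
python3 - <<'E'
from act2 import *
k=[475.4,366.1]
move_pose([*k,200],down(np.radians(211.8)));line_to([*k,73],rate=100,guard=15)
grasp();print("w",read_grip_width(),read_tcp_pos().round(1))
for a in np.linspace(211.8,161.1,4)[1:]:line_to([*k,73],down(np.radians(a)),rate=60)
wait(.2);print(read_joints().round(2),read_force().round(1))
gripper_open();wait(.2);line_to([*k,200])
move_pose([500,345,200],down(0));wait(.2)
i=camera_info("wrist");im,d=read_camera("wrist");cv2.imwrite("pics/wk.png",im[:,:,::-1])
B=cloud(i,d)[110:300,200:395].reshape(-1,3)
for z in(60,90):
    Q=B[abs(B[:,2]-z)<2.5];print(z,rect(Q[:,:2]))
print(read_t())
E
```

```text
w 11.870848041236226 [475.6 365.9  73. ]
[ 0.64  0.59  1.77 -0.    0.78 -0.61] [ 3.3 -6.1  1.4]
60 (array([475.4, 366. ]), array([129.8, 129.7]), 71.0)
90 (array([475.5, 365.9]), array([12.1, 44.4]), 71.3)
43.7667
```

View pics/wk.png

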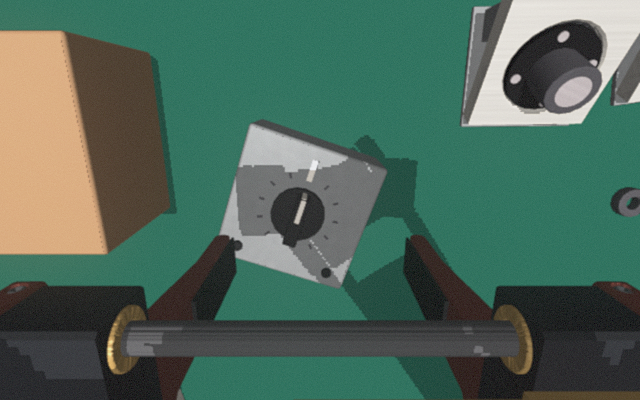

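The pointer (302,207) lines up with the index line (313,170), 0.3° off, and the round driver lies in its nest. The arm is clear of everything, so I'm handing in.

```bash
python3 -c "
from bench import *
print(finish_job())"
```

```text
the job is handed in; nothing more can be done
None
```

Job handed in: both drivers measured home and released in their matching nests, and the knob pointer is about 0.3° from the index line; the hand-in returned no verdict.

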